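# Tip the sheet-dispenser cartons into their taped places

### The job

The two dispenser cartons with a slot in their back stand on end, each at the near end of a black tape outline on the counter. Tip each one over forwards where it stands, with a push near the top of its slotted back, so that it falls flat inside its own outline with the slot facing up. They are only pushed, never lifted off the counter, and the things standing around and between them stay where they are.

Things in the scene. Friction and masses are not known exactly. Their poses are not given: they have to be found in the camera images.
- carton_large: White dispenser carton standing on end, 60 deep (x) x 105 wide (y) x 170 high (z) mm, 0.3-0.5 kg. Origin: centre of its underside, z up. +x: forwards, the way it is to fall; the upright dark slot is in its -x face (back). Pushed at 110 mm height or more it tips about its lower front edge and goes over by itself once leaning over 20 degrees; pushed low it slides. Lying as wanted, its +x points down.
- carton_large_top (a point): Centre of the large carton's top end face, 170 mm above its origin along its z axis.
- carton_small: Small white dispenser carton, like the large one: 50 deep (x) x 90 wide (y) x 130 high (z) mm, about 0.2 to 0.3 kg. Origin: centre of its underside as it stands; +x points forwards, the way it is to fall; slot in its -x face. Push at 90 mm height or more; it goes over by itself once leaning more than about 22 degrees.
- carton_small_top (a point): Centre of the small carton's top end face, 130 mm above its origin along its z axis.
- outline_large: Rectangle of flat black tape on the counter before the large carton. Opening 205 (x) x 140 (y) mm, tape 15 mm wide. Origin: its centre; +x: the way the carton is to fall. The carton starts standing across the near tape, square within 4 degrees and central within 8 mm, its lower front edge 4 to 23 mm inside the opening, so a straight topple lands it inside.
- outline_small: The same kind of tape rectangle in front of the small carton; opening 165 (x) x 125 (y) mm, tape 15 mm wide. Origin: centre, on the counter; +x is the way the carton is to fall. The small carton stands to it as the large one does to its own. The two outlines may be either way round, left or right.
- powder_carton: Bystander: white carton without a slot, 65 x 90 x 165 mm, standing beside the large carton with 30 to 55 mm between them, on its +y side. Origin: centre of its underside, z up.
- softener_bottle: Bystander: grey round bottle with a green cap, 60 mm across, 150 mm high, standing beside the small carton on its +y side, about 40 mm clear. Origin: centre of its underside, z up.
- scoop: Bystander: clear measuring scoop, cup 66 mm across and 48 mm high with a 55 mm handle along +x, between the far ends of the outlines. Origin: under the cup.
- token_dish: Bystander: empty steel token dish, 100 mm across, 35 mm high, near the robot on its right. Origin: centre of its underside.
Things that resemble listed ones, but are neither listed nor needed, are in the scene too. Leave any blue or purple look-alike of the carton_small alone.

How it is judged (in metres and radians):
At the end, for the whole second after the job is handed in: Both cartons lie flat (within about 5 degrees) with the slot up, at rest, each inside its own tape outline: no more than about 6 mm onto the tape on any side (angle between each of carton_large, carton_small's own x axis and vertical above 3.05 rad and x of carton_large in the frame of outline_large above -0.1085 m and x of carton_large_top in the frame of outline_large below 0.1085 m and y of carton_large in the frame of outline_large between -0.0235 and 0.0235 m and y of carton_large_top in the frame of outline_large between -0.0235 and 0.0235 m and linear speed of each of carton_large, carton_small below 0.02 m/s and angular speed of each of carton_large, carton_small below 0.1 rad/s and x of carton_small in the frame of outline_small above -0.0885 m and x of carton_small_top in the frame of outline_small below 0.0885 m and y of carton_small in the frame of outline_small between -0.0235 and 0.0235 m and y of carton_small_top in the frame of outline_small between -0.0235 and 0.0235 m); the robot touches nothing.
It fails at once if a dispenser carton is shoved or carried more than 30 mm while still standing ((angle between carton_large's own z axis and vertical below 0.15 rad and distance of carton_large from where it was at the start of the episode above 0.03 m) or (angle between carton_small's own z axis and vertical below 0.15 rad and distance of carton_small from where it was at the start of the episode above 0.03 m)).
It fails at once if a dispenser carton is lifted off the counter (more than about 15 mm) ((height (world z) of carton_large above 0.05 m or (angle between carton_large's own z axis and vertical below 0.15 rad and height (world z) of carton_large above 0.015 m)) or (height (world z) of carton_small above 0.045 m or (angle between carton_small's own z axis and vertical below 0.15 rad and height (world z) of carton_small above 0.015 m))).
It fails at once if the powder carton, softener bottle, scoop or token dish is knocked over or moved more than 25 mm (distance of any of powder_carton, softener_bottle, scoop, token_dish from where it was at the start of the episode above 0.025 m or angle between any of powder_carton, softener_bottle, scoop's own z axis and vertical above 0.3 rad).
It also fails if it takes over 48 s, if anything falls off the work surface, if the arm or the gripper's body presses on something with over 40 N, if the wrist force passes 120 N, or if a joint passes its speed limit or range.

### The arm

A 6-joint arm with a two-finger parallel gripper is mounted at the origin on the work surface. World frame = base frame: x ahead of the robot, y to its left, z up, the work surface at z = 0. Lengths are in mm, angles in degrees, forces in N, time in s.
With the tool pointing down it reaches from about 350 to 800 mm from the base axis. Payload 7.3 kg.
Tool frame: the origin (TCP) lies midway between the tips of the shut fingers; the grasp point (between the pads) lies 19 mm behind it (arm.grip_depth is the distance from the TCP to the grasp point, in mm); z points along the fingers, y is the line along which they close (so a half turn about z gives the same grasp; the last joint's range is limited). The gripper opens to 85 mm and grips with 20 to 120 N. Pads are 22 mm wide; open, the fingers measure 114 mm over their backs; the gripper's body (76 mm by 85 mm) begins 54 mm behind the grasp point. The pads swing forward as they close: fully open they stand 13 mm farther back than shut.
Start: joints at [55.634, 19.595, 87.324, -0, 73.075, -8.365], TCP at [230.142, 471.892, 200.622] pointing down, gripper open.
Joint ranges: [-145.02, 145.02], [-44.19, 115.74], [2.07, 154.8], [-57.11, 237.11], [16.16, 152.29], [-177.93, 177.93]. Speed limits (degrees/s): [147.25, 147.25, 180, 180, 180, 180].

### API

Orientations are given as [roll, pitch, yaw] about the fixed x, y, z axes, in that order (R = Rz(yaw) Ry(pitch) Rx(roll)).
In Python, from workcell import arm gives the robot as it stands.
- The arm moves only by the shell command python3 -m pendant 'ROWS' [FORCE]. ROWS is JSON, a list of rows, each a list of 3 entries, a list of its own where there are three numbers: the shift along the tool's x, y, z in mm, then the turn, a rotation vector about the tool's x, y, z in rad, then the opening, from 0 (shut) to 1 (fully open). A call has 1 to 10 rows; each row shifts and turns the commanded pose from where the row before left it, along the tool's axes as they then stand; what a row does not reach is not made up. A row lasts 1/12 s, in which the tool goes at most 41.7 mm and 7.16 degrees, less where a joint would pass 70% of its speed; a pose out of reach is approached as far as the arm can. A call with a gripper value outside its range is refused whole. The fingers move at their own pace and stop on an object; FORCE is the grip in N (left out, the last holds). Time passes only in rows, so rows that do not move let the fingers close. It gives the time, the measured TCP pose, the force, the opening and the grip force at its end, in the units of the state.
- arm.observe(): the state, without advancing time (a new reading comes with each control period).
- arm.camera(name): name is "side" or "top"; returns a dict with "color" (384x512x3 uint8, red, green, blue), "vertical_fov" (degrees; the focal length in pixels is half the picture's height over the tangent of half this angle, whatever the lens; pixels are square), "cx", "cy" (the principal point, pixels), "pose" (4x4, takes a point from camera to world coordinates). Camera axes: x right, y down, z forward; pixel columns grow to the right and rows downward; lengths in mm; the calibration is good to about 2 mm. A picture is of the moment at which its call begins. There is no depth.
- arm.job_done(): hands the job in; it is judged then, once.
The state is a dict: "time": time; "q": joint angles; "joint_velocities": joint speeds; "tau": joint torques, N m; "eef_pos": TCP position; "orientation": TCP orientation; "ft_force": force on the tool from outside, world axes, zero at the start; "moment": the same for the moment, N m; "finger_gap": finger opening in mm; "finger_force": force on a finger pad.
Only numpy, scipy, OpenCV 4.12 (cv2) and the standard library are available. Lean on these libraries where they do the work, as an engineer would, in place of code of your own. Each camera call takes 0.05 s, during which the arm holds its last target. There are 200 camera calls.

## Working session

There is one attempt and no reset: what is moved stays moved. The work goes in short steps, Python scripts to look and compute and a shell command to move; the robot and the scene stay as the last step left them, time stands still between calls to the robot, and variables do not carry over. Pictures are saved under pics/ and viewed, at most 10 in all, crops included, and the job is handed in when it is done.

```bash
mkdir -p pics; cat > h.py <<'E'
import numpy as np,cv2
from workcell import arm
def shot(n,name):
    c=arm.camera(n); cv2.imwrite(f'pics/{name}.png',cv2.cvtColor(c['color'],cv2.COLOR_RGB2BGR)); return c
def ray(c,u,v,z=0):
    f=c['color'].shape[0]/2/np.tan(np.radians(c['vertical_fov']/2))
    P=np.array(c['pose']); d=P[:3,:3]@np.array([(u-c['cx'])/f,(v-c['cy'])/f,1]); o=P[:3,3]
    return o+d*(z-o[2])/d[2]
E
python3 - <<'E'
from h import *
import pickle
D={n:shot(n,n+'0') for n in('top','side')}
pickle.dump(D,open('d0.pkl','wb'))
for n in D: print(n,D[n]['vertical_fov'],D[n]['cx'],D[n]['cy'],np.round(D[n]['pose'],2))
print(arm.observe())
E
```

```text
top 49.78105429999549 258.4210364217372 198.92556935991973 [[-3.00000e-02 -1.00000e+00  6.00000e-02  4.11980e+02]
 [-1.00000e+00  3.00000e-02 -2.00000e-02  4.27000e+01]
 [ 2.00000e-02 -7.00000e-02 -1.00000e+00  1.38506e+03]
 [ 0.00000e+00  0.00000e+00  0.00000e+00  1.00000e+00]]
side 52.77299580000481 260.4953669007173 193.66972242436546 [[ 9.4000e-01 -2.3000e-01  2.4000e-01  2.7439e+02]
 [-3.3000e-01 -6.4000e-01  6.9000e-01 -6.2677e+02]
 [-0.0000e+00 -7.3000e-01 -6.8000e-01  8.0398e+02]
 [ 0.0000e+00  0.0000e+00  0.0000e+00  1.0000e+00]]
{'time': 0.1, 'q': array([ 5.56352327e+01,  1.96332326e+01,  8.73709093e+01,  4.51825263e-04,
        7.30730616e+01, -8.36406323e+00]), 'joint_velocities': array([ 0.02396077, -0.08377836, -0.15484399,  0.10424203, -0.07315892,
        0.00991057]), 'tau': array([ 1.88682840e-03, -4.34449446e+01, -2.46491200e+01, -9.58715373e-05,
        4.76604837e-03, -2.81927424e-05]), 'eef_pos': array([229.90131977, 471.56103824, 199.99349568]), 'orientation': array([-1.79923681e+02, -1.16576878e-02,  1.53999156e+02]), 'ft_force': array([ 0.66321359,  0.89546253, -0.84859658]), 'moment': array([ 0.0092005 ,  0.02747452, -0.03299186]), 'finger_force': 0.0, 'finger_gap': 85.44655403024422}
```

View pics/top0.png

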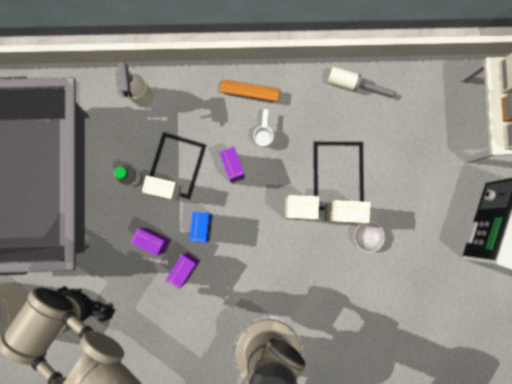

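View pics/side0.png

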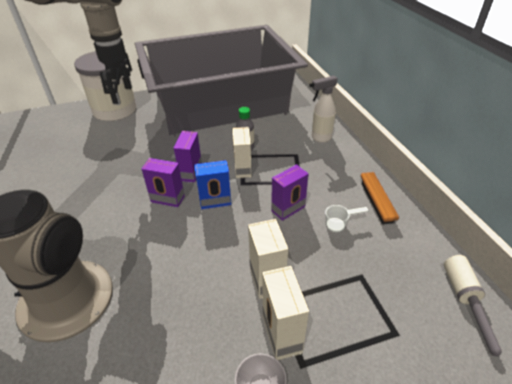

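The top view shows the small outline at about (178,165), turned roughly 20°, with its carton at (159,187) and the green cap at (121,172). The large outline is at (339,170), with carton_large at (350,211), the powder carton at (303,207) and the dish at (370,238). Purple and blue look-alikes stand behind the small carton. Next I'll measure the cartons and outlines.

```bash
python3 - <<'E'
from h import *
import pickle
D=pickle.load(open('d0.pkl','rb'));c=D['top'];im=c['color'];hsv=cv2.cvtColor(im,cv2.COLOR_RGB2HSV)
m=((hsv[...,2]>200)).astype(np.uint8); m[:120]=0;m[240:]=0;m[:,:100]=0;m[:,400:]=0
for k in cv2.findContours(m,0,1)[0]:
    if cv2.contourArea(k)<200: continue
    r=cv2.minAreaRect(k);b=cv2.boxPoints(r)
    for z in (130,165,170):
        W=np.array([ray(c,*p,z)[:2] for p in b]); print(r[0],z,W.mean(0).round(1),[(np.linalg.norm(W[i]-W[i-1]).round(1),np.degrees(np.arctan2(*(W[i]-W[i-1])[::-1])).round(1)) for i in(0,1)])
d=(im.max(2)<60).astype(np.uint8)
for n,(x0,x1,y0,y1) in {'S':(140,215,125,205),'L':(305,372,135,205)}.items():
    t=np.zeros_like(d);t[y0:y1,x0:x1]=d[y0:y1,x0:x1]
    k=max(cv2.findContours(t,0,1)[0],key=cv2.contourArea)
    print(n,cv2.contourArea(k)); 
    for l in cv2.approxPolyDP(k,3,True)[:,0]: print(l,ray(c,*l)[:2].round(1))
big=cv2.resize(im[115:260,100:400],None,fx=2.6,fy=2.6,interpolation=2)
cv2.imwrite('pics/crop.png',cv2.cvtColor(big,cv2.COLOR_RGB2BGR))
g=cv2.inRange(hsv,(45,100,60),(85,255,255));g[:,200:]=0
M=cv2.moments(g,True);print('cap',ray(c,M['m10']/M['m00'],M['m01']/M['m00'],150))
print('dish',ray(c,370,238,30))
E
```

```text
(198.59146118164062, 225.6768341064453) 130 [417.4 201.8] [(np.float64(49.2), np.float64(82.0)), (np.float64(85.4), np.float64(-7.3))]
(198.59146118164062, 225.6768341064453) 165 [417.3 197.3] [(np.float64(47.8), np.float64(82.0)), (np.float64(83.0), np.float64(-7.3))]
(198.59146118164062, 225.6768341064453) 170 [417.3 196.7] [(np.float64(47.6), np.float64(82.0)), (np.float64(82.7), np.float64(-7.3))]
(350.88653564453125, 210.76934814453125) 130 [ 449.8 -261.7] [(np.float64(115.0), np.float64(85.6)), (np.float64(66.2), np.float64(-5.1))]
(350.88653564453125, 210.76934814453125) 165 [ 448.7 -253.2] [(np.float64(111.8), np.float64(85.6)), (np.float64(64.4), np.float64(-5.1))]
(350.88653564453125, 210.76934814453125) 170 [ 448.6 -252. ] [(np.float64(111.3), np.float64(85.6)), (np.float64(64.1), np.float64(-5.1))]
(302.0, 206.5) 130 [ 466.8 -113. ] [(np.float64(70.0), np.float64(-1.9)), (np.float64(97.7), np.float64(-91.5))]
(302.0, 206.5) 165 [ 465.3 -108.7] [(np.float64(68.0), np.float64(-1.9)), (np.float64(95.0), np.float64(-91.5))]
(302.0, 206.5) 170 [ 465.1 -108.1] [(np.float64(67.7
[... 1039 characters left out ...]
86523438) 165 [686.4  -6. ] [(np.float64(51.1), np.float64(63.1)), (np.float64(78.7), np.float64(-26.5))]
(265.11895751953125, 133.49716186523438) 170 [685.3  -5.8] [(np.float64(50.9), np.float64(63.1)), (np.float64(78.4), np.float64(-26.5))]
S 241.5
[163 133] [733.5 332.3]
[151 175] [591.9 374.2]
[166 136] [723.  322.4]
[202 147] [682.5 201.9]
[189 192] [531.3 248.2]
[180 194] [525.4 278.3]
[188 198] [511.3 251.9]
[204 145] [689.1 195. ]
L 125.0
[316 142] [ 690.1 -184.3]
[315 194] [ 513.3 -174.4]
[316 145] [ 679.8 -184. ]
[359 144] [ 679.6 -330.5]
[362 199] [ 492.2 -332.5]
[361 143] [ 682.9 -337.5]
cap [582.35464428 428.98331905 150.        ]
dish [ 361.79854135 -344.982995     30.        ]
```

View pics/crop.png

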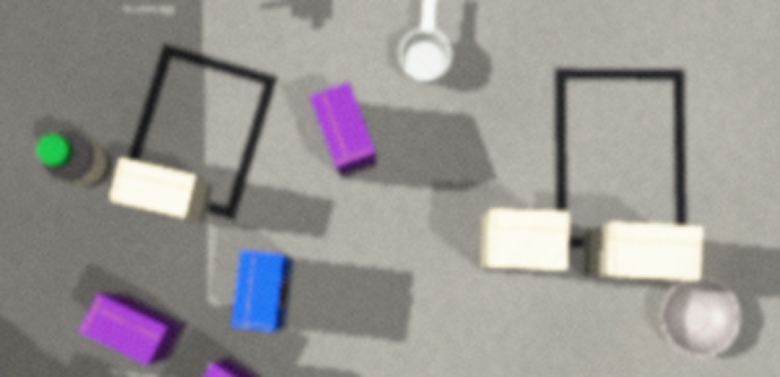

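The crop confirms the layout: both outlines are clear, and the dish sits just behind and to the right of the large carton. I'll do one finer fit of the side tapes, then move.

```bash
python3 - <<'E'
from h import *
import pickle
c=pickle.load(open('d0.pkl','rb'))['top'];im=c['color'];g=im.max(2).astype(float)
def side(rows,a,b):  # tape col interpolated between (row,col) a,b
    P=[]
    for v in rows:
        u0=int(round(np.interp(v,[a[0],b[0]],[a[1],b[1]])));u=np.arange(u0-5,u0+6)
        w=np.clip(95-g[v,u],0,None)
        if w.sum()>0:P.append(ray(c,(w*u).sum()/w.sum(),v)[:2])
    return cv2.fitLine(np.array(P,np.float32),cv2.DIST_HUBER,0,.01,.01).ravel()
T={'S':[side(range(140,170),(134,164),(174,152)),side(range(150,190),(145,204),(196,189)),(538.4,322.2)],
'L':[side(range(148,192),(144,316),(194,316)),side(range(148,196),(144,361),(198,362)),(448.6,-254.5)]}
for k,(l,r,p) in T.items():
    d=[x[:2]*np.sign(x[0]) for x in(l,r)];yaw=[np.degrees(np.arctan2(x[1],x[0])) for x in d]
    a=(d[0]+d[1])/2;a/=np.linalg.norm(a);n=np.array([-a[1],a[0]])
    yl,yr=l[2:]@n,r[2:]@n;print(k,yaw,'width',yl-yr,'mid',(yl+yr)/2,'carton lat',np.array(p)@n-(yl+yr)/2)
# carton edges: bright columns of front/back edges
h=cv2.cvtColor(im,cv2.COLOR_RGB2HSV)[...,2].astype(float)
for n,us,v0,z in(('L',range(336,367),211,170),('S',range(150,172),187,130)):
    B,F=[],[]
    for u in us:
        col=h[:,u];v=v0
        for s,o in((1,B),(-1,F)):
            v=v0
            while col[v]>190:v+=s
            t=(190-col[v-s])/(col[v]-col[v-s]);o.append(ray(c,u,v-s+s*t,z)[:2])
    for o in(F,B):
        q=cv2.fitLine(np.array(o,np.float32),cv2.DIST_HUBER,0,.01,.01).ravel();print(n,'edge yaw',np.degrees(np.arctan(q[1]/q[0]))%180-90,q[2:])
E
```

```text
S [np.float32(-17.981718), np.float32(-17.83428)] width 140.03735 mid 467.7605 carton lat 4.3817135572433585
L [np.float32(-1.5866156), np.float32(-1.8083014)] width 155.18124 mid -238.09966 carton lat -3.000278895348316
L edge yaw -3.8830872 [ 480.52914 -251.90051]
L edge yaw -4.776924 [ 416.35056 -247.39587]
S edge yaw -14.0718155 [563.7043  315.41177]
S edge yaw -14.225998 [511.05035 321.50385]
```

```bash
python3 -m pendant '[[[0,0,0],[0,0,-0.1],0.45],[[0,0,0],[0,0,-0.1],0.45],[[-38,-9.7,0],[0,0,0],0.45],[[-38,-9.7,0],[0,0,0],0.45],[[-38,-9.7,0],[0,0,0],0.45],[[-38,-9.7,0],[0,0,0],0.45],[[-38,-9.7,0],[0,0,0],0.45],[[-38,-9.7,0],[0,0,0],0.45],[[-37,-9.7,0],[0,0,0],0.45],[[0,0,0],[0,0,0],0.45]]' 40
```

```text
time: 0.93
eef_pos: [474.9, 335.6, 199.6]
orientation: [-179.9, 0.1, 165.1]
ft_force: [-0.9, 0.1, 0.1]
finger_gap: 38.1
finger_force: 0.0
```

```bash
python3 -m pendant '[[[4,-2,30],[0,0,0],0.45],[[4,-1,30],[0,0,0],0.45],[[0,0,28],[0,0,0],0.45],[[0,0,0],[0,0,0],0.45],[[-7,0,0],[0,0,0],0.45],[[-7,0,0],[0,0,0],0.45],[[-5,0,0],[0,0,0],0.45],[[-5,0,0],[0,0,0],0.45],[[-4,0,0],[0,0,0],0.45],[[0,0,0],[0,0,0],0.45]]'
python3 - <<'E'
from h import *
for n in('top','side'):
    c=shot(n,n+'1')
a=cv2.imread('pics/top1.png')[120:260,100:250];b=cv2.imread('pics/side1.png')[80:220,180:330]
cv2.imwrite('pics/c1.png',cv2.resize(np.hstack([a,b]),None,fx=2.6,fy=2.6,interpolation=2))
E
```

```text
time: 1.77
eef_pos: [489.6, 331.5, 113.4]
orientation: [179.9, 0.1, 165.4]
ft_force: [0.6, -0.6, -0.2]
finger_gap: 38.4
finger_force: 0.0
```

View pics/c1.png

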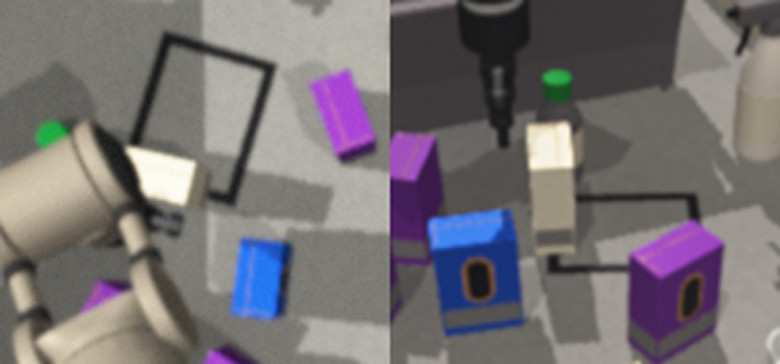

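The fingers are just behind the small carton and centred on its back, with about 13 mm to go and no contact yet. I'll push gently.

```bash
python3 -m pendant '[[[-5,0,0],[0,0,0],0.45],[[-5,0,0],[0,0,0],0.45],[[-5,0,0],[0,0,0],0.45],[[-5,0,0],[0,0,0],0.45],[[-5,0,0],[0,0,0],0.45],[[-5,0,0],[0,0,0],0.45]]'; python3 -m pendant '[[[-5,0,0],[0,0,0],0.45],[[-5,0,0],[0,0,0],0.45],[[-5,0,0],[0,0,0],0.45],[[-5,0,0],[0,0,0],0.45]]'
python3 - <<'E'
from h import *
for n in('top','side'):
    c=shot(n,n+'2')
a=cv2.imread('pics/top2.png')[120:260,100:250];b=cv2.imread('pics/side2.png')[80:220,180:330]
cv2.imwrite('pics/c2.png',cv2.resize(np.hstack([a,b]),None,fx=2.6,fy=2.6,interpolation=2))
E
```

```text
time: 2.37
eef_pos: [517.8, 324.0, 112.5]
orientation: [-180.0, -0.0, 165.5]
ft_force: [0.2, 0.5, 0.3]
finger_gap: 38.5
finger_force: 0.0
time: 2.7
eef_pos: [537.1, 319.0, 112.6]
orientation: [180.0, -0.0, 165.5]
ft_force: [0.7, 1.0, 0.5]
finger_gap: 38.4
finger_force: 0.0
```

View pics/c2.png

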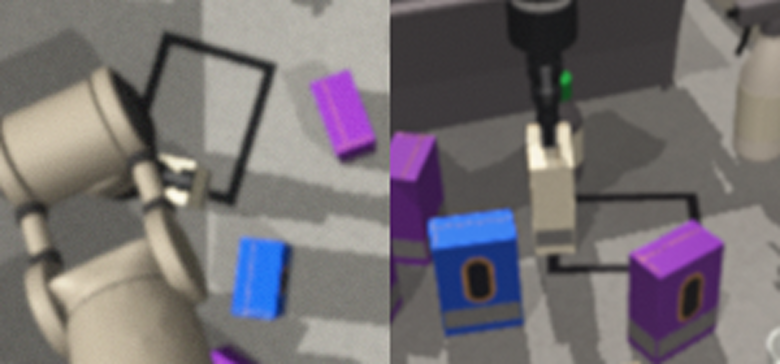

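```bash
python3 - <<'E'
from h import *
import pickle
D=pickle.load(open('d0.pkl','rb'))
def proj(c,p):
    P=np.linalg.inv(np.array(c['pose']));q=P[:3,:3]@p+P[:3,3];f=192/np.tan(np.radians(c['vertical_fov']/2));return np.array([c['cx']+f*q[0]/q[2],c['cy']+f*q[1]/q[2]])
off={'top':(100,120),'side':(180,80)}
R=np.array([[np.cos(-.246),-np.sin(-.246)],[np.sin(-.246),np.cos(-.246)]])
for n in D:
    print(n,'tcp',proj(D[n],np.array([537,319,112.6]))-off[n])
    for z in(0,130):
        for s in((-25,-45),(25,-45),(25,45),(-25,45)):
            print(z,s,((proj(D[n],np.r_[np.array([538.4,322.2])+R@np.array(s),z])-off[n])*2.6).round())
print(arm.observe()['ft_force'],arm.observe()['eef_pos'])
E
```

```text
top tcp [60.38135471 67.76816545]
0 (-25, -45) [203. 210.]
0 (25, -45) [212. 172.]
0 (25, 45) [144. 157.]
0 (-25, 45) [135. 195.]
130 (-25, -45) [184. 203.]
130 (25, -45) [194. 161.]
130 (25, 45) [118. 145.]
130 (-25, 45) [108. 186.]
side tcp [60.30773188 60.66573275]
0 (-25, -45) [142. 254.]
0 (25, -45) [183. 252.]
0 (25, 45) [178. 207.]
0 (-25, 45) [139. 209.]
130 (-25, -45) [137. 168.]
130 (25, -45) [181. 165.]
130 (25, 45) [175. 121.]
130 (-25, 45) [134. 124.]
[0.44635814 0.91827279 0.34020775] [537.44683029 318.84793193 112.54325063]
```

The fingers passed over the carton top without contact: the half-open tips sit well behind the shut TCP, and the carton hasn't moved. I'll retreat, lower the tool and check.

```bash
python3 -m pendant '[[[14,0,-6],[0,0,0],0.45],[[20,0,0],[0,0,0],0.45],[[22,0,0],[0,0,0],0.45],[[4,0,0],[0,0,0],0.45],[[0,0,15],[0,0,0],0.45],[[0,0,15],[0,0,0],0.45],[[0,0,0],[0,0,0],0.45]]'
python3 - <<'E'
from h import *
for n in('top','side'):
    c=shot(n,n+'3')
a=cv2.imread('pics/top3.png')[120:260,100:250];b=cv2.imread('pics/side3.png')[80:220,180:330]
cv2.imwrite('pics/c3.png',cv2.resize(np.hstack([a,b]),None,fx=2.6,fy=2.6,interpolation=2))
E
```

```text
time: 3.38
eef_pos: [476.5, 333.7, 86.6]
orientation: [-179.8, -0.2, 165.5]
ft_force: [0.4, -0.2, 0.3]
finger_gap: 38.4
finger_force: 0.0
```

View pics/c3.png

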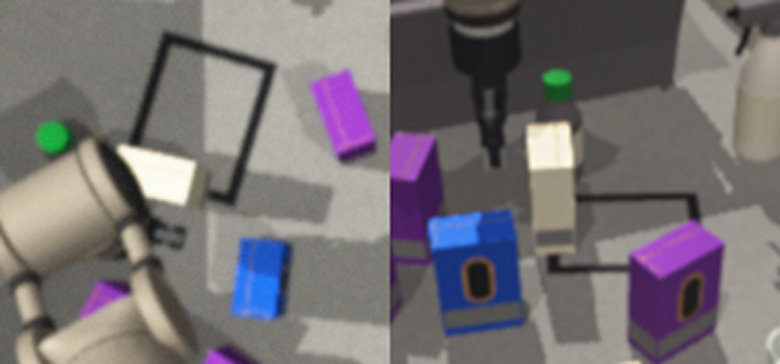

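```bash
python3 - <<'E'
from h import *
a=cv2.imread('pics/top3.png')[180:240,130:190];b=cv2.imread('pics/side3.png')[100:160,190:250]
o=cv2.resize(np.hstack([a,b]),None,fx=6.5,fy=6.5,interpolation=2).astype(float)
cv2.imwrite('pics/c3z.png',np.clip(o*1.8+15,0,255).astype(np.uint8))
import pickle
D=pickle.load(open('d0.pkl','rb'))
def proj(c,p):
    P=np.linalg.inv(np.array(c['pose']));q=P[:3,:3]@p+P[:3,3];f=192/np.tan(np.radians(c['vertical_fov']/2));return np.array([c['cx']+f*q[0]/q[2],c['cy']+f*q[1]/q[2]])
for s in(-30,0,30):
  for z in (86.6,110):
    p=np.array([476.5+.25*s,333.7+.968*s,z]);print(s,z,(6.5*(proj(D['top'],p)-(130,180))).round(),(6.5*(proj(D['side'],p)-(190,100))).round()+(390,0))
E
```

```text
-30 86.6 [241. 195.] [590. 355.]
-30 110 [231. 194.] [586. 315.]
0 86.6 [180. 181.] [589. 317.]
0 110 [169. 179.] [585. 277.]
30 86.6 [119. 168.] [588. 280.]
30 110 [107. 165.] [585. 241.]
```

View pics/c3z.png

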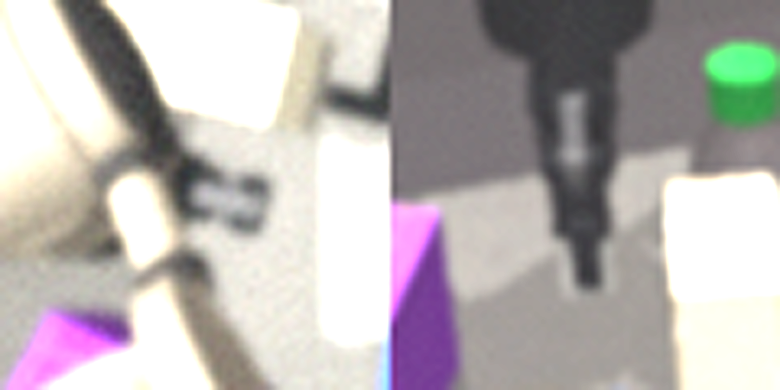

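The visible tip is about 120 mm high with the TCP at 87 mm, so the tips are already at a good push height for the 130 mm carton. I'll push here and track the carton in the side view.

```bash
python3 -m pendant '[[[-8,0,0],[0,0,0],0.45],[[-8,0,0],[0,0,0],0.45],[[-6,0,0],[0,0,0],0.45],[[-5,0,0],[0,0,0],0.45],[[-5,0,0],[0,0,0],0.45],[[-5,0,0],[0,0,0],0.45],[[-5,0,0],[0,0,0],0.45],[[-5,0,0],[0,0,0],0.45],[[-5,0,0],[0,0,0],0.45]]'
python3 - <<'E'
from h import *
for n in('top','side'):
    c=shot(n,n+'4')
a=cv2.imread('pics/top4.png')[120:260,100:250];b=cv2.imread('pics/side4.png')[80:220,180:330]
cv2.imwrite('pics/c4.png',cv2.resize(np.hstack([a,b]),None,fx=2.6,fy=2.6,interpolation=2))
E
```

```text
time: 4.23
eef_pos: [529.4, 321.0, 88.6]
orientation: [180.0, 0.0, 165.5]
ft_force: [-0.5, -0.4, -0.5]
finger_gap: 38.4
finger_force: 0.2
```

View pics/c4.png

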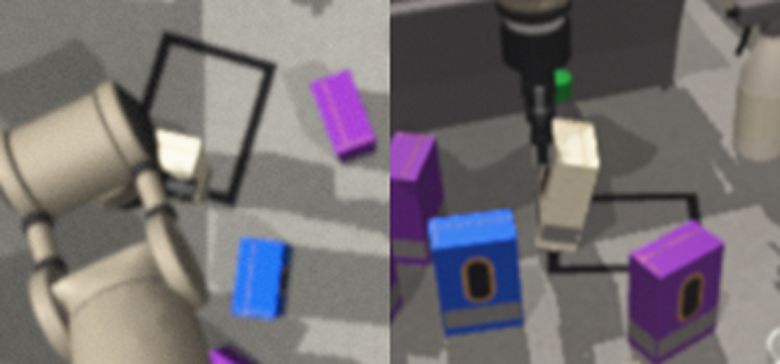

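The carton is leaning about 13° and its base hasn't moved, so I'll continue.

```bash
python3 -m pendant '[[[-5,0,0],[0,0,0],0.45],[[-5,0,0],[0,0,0],0.45],[[-5,0,0],[0,0,0],0.45],[[-5,0,0],[0,0,0],0.45],[[-5,0,0],[0,0,0],0.45],[[-4,0,0],[0,0,0],0.45],[[-3,0,0],[0,0,0],0.45],[[0,0,0],[0,0,0],0.45],[[15,0,0],[0,0,0],0.45],[[30,0,0],[0,0,0],0.45]]'; python3 -m pendant '[[[20,0,-15],[0,0,0],0.45],[[0,0,-40],[0,0,0],0.45],[[0,0,-40],[0,0,0],0.45],[[0,0,-40],[0,0,0],0.45],[[0,0,-10],[0,0,0],0.45]]'
python3 - <<'E'
from h import *
for n in('top','side'):
    c=shot(n,n+'5')
a=cv2.imread('pics/top5.png')[120:260,100:250];b=cv2.imread('pics/side5.png')[80:220,180:330]
cv2.imwrite('pics/c5.png',cv2.resize(np.hstack([a,b]),None,fx=2.6,fy=2.6,interpolation=2))
E
```

```text
time: 5.17
eef_pos: [518.3, 323.6, 88.3]
orientation: [179.9, 0.1, 165.3]
ft_force: [-0.9, -0.1, 0.4]
finger_gap: 38.2
finger_force: 0.0
time: 5.58
eef_pos: [498.9, 330.8, 241.2]
orientation: [179.6, 0.5, 165.5]
ft_force: [1.0, 0.4, 1.1]
finger_gap: 38.6
finger_force: 0.0
```

View pics/c5.png

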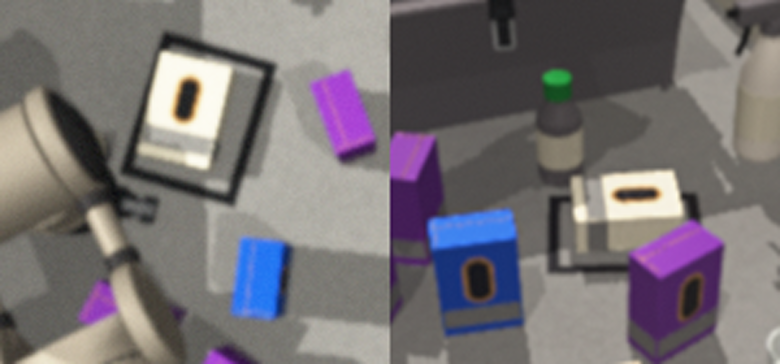

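The small carton lies in its outline with the slot up and the bottle unmoved. I'll go to the large carton and check the small one numerically on the way.

```bash
python3 -m pendant '[[[0,0,0],[0,0,-0.1],0.45],[[0,0,0],[0,0,-0.1],0.45],[[7,-39,0],[0,0,0],0.45],[[7,-39,0],[0,0,0],0.45],[[7,-39,0],[0,0,0],0.45],[[7,-39,0],[0,0,0],0.45],[[7,-39,0],[0,0,0],0.45],[[7,-39,0],[0,0,0],0.45],[[7,-39,0],[0,0,0],0.45],[[7,-39,0],[0,0,0],0.45]]'; python3 -m pendant '[[[7,-39,0],[0,0,0],0.45],[[7,-39,0],[0,0,0],0.45],[[7,-39,0],[0,0,0],0.45],[[7,-39,0],[0,0,0],0.45],[[7,-39,0],[0,0,0],0.45],[[7,-39,0],[0,0,0],0.45],[[7,-39,0],[0,0,0],0.45],[[0,0,0],[0,0,0],0.45]]'
cat > chk.py <<'E'
from h import *
import sys
def chk(c,box,z,yaw,mid,name):
    h=cv2.cvtColor(c['color'],cv2.COLOR_RGB2HSV)[...,2];x0,x1,y0,y1=box
    m=np.zeros_like(h);m[y0:y1,x0:x1]=(h[y0:y1,x0:x1]>175)
    m=cv2.morphologyEx(m,3,np.ones((9,9)))
    k=max(cv2.findContours(m,0,1)[0],key=cv2.contourArea);b=cv2.boxPoints(cv2.minAreaRect(k))
    a=np.radians(yaw);A=np.array([[np.cos(a),np.sin(a)],[-np.sin(a),np.cos(a)]])
    W=np.array([A@ray(c,*p,z)[:2]-[0,mid] for p in b]);print(name,'corners in outline frame (x abs along axis, y rel)',W.round(1).tolist())
E
python3 - <<'E'
from chk import *
c=shot('top','top6');chk(c,(140,212,125,200),50,-17.9,467.8,'S')
a=np.radians(-17.9);print('far inner x',[(np.array([np.cos(a),np.sin(a)])@ray(c,*p)[:2]).round(1) for p in((166,136),(202,147))])
E
```

```text
time: 6.52
eef_pos: [422.4, 19.5, 232.0]
orientation: [180.0, -0.2, 176.9]
ft_force: [1.5, 0.1, 0.4]
finger_gap: 38.2
finger_force: 0.0
time: 7.18
eef_pos: [358.4, -254.4, 231.8]
orientation: [-180.0, -0.1, 176.6]
ft_force: [-0.5, 0.7, 0.0]
finger_gap: 38.3
finger_force: 0.0
S corners in outline frame (x abs along axis, y rel) [[460.0, 97.8], [694.1, 7.3], [642.2, -119.3], [409.3, -27.6]]
far inner x [np.float64(588.9), np.float64(587.4)]
```

```bash
python3 -m pendant '[[[0,4,30],[0,0,0],0.45],[[0,0,30],[0,0,0],0.45],[[0,0,30],[0,0,0],0.45],[[0,0,30],[0,0,0],0.45],[[0,0,0],[0,0,0],0.45],[[-12,0,0],[0,0,0],0.45],[[-12,0,0],[0,0,0],0.45],[[-8,0,0],[0,0,0],0.45],[[-6,0,0],[0,0,0],0.45],[[-5,0,0],[0,0,0],0.45]]'; python3 -m pendant '[[[-5,0,0],[0,0,0],0.45],[[-5,0,0],[0,0,0],0.45],[[-5,0,0],[0,0,0],0.45],[[-5,0,0],[0,0,0],0.45],[[-5,0,0],[0,0,0],0.45],[[-5,0,0],[0,0,0],0.45]]'
python3 - <<'E'
from h import *
for n in('top','side'):
    c=shot(n,n+'7')
a=cv2.imread('pics/top7.png')[125:275,270:420];b=cv2.imread('pics/side7.png')[180:380,210:410]
b=cv2.resize(b,(150,150),interpolation=3)
cv2.imwrite('pics/c7.png',cv2.resize(np.hstack([a,b]),None,fx=2.6,fy=2.6,interpolation=2))
E
```

```text
time: 8.07
eef_pos: [404.5, -247.0, 114.1]
orientation: [-180.0, 0.0, 177.0]
ft_force: [0.1, 0.0, -0.7]
finger_gap: 38.5
finger_force: 0.0
time: 8.57
eef_pos: [434.2, -249.1, 113.6]
orientation: [180.0, 0.0, 176.9]
ft_force: [-0.4, 0.8, 1.1]
finger_gap: 38.6
finger_force: 0.3
```

View pics/c7.png

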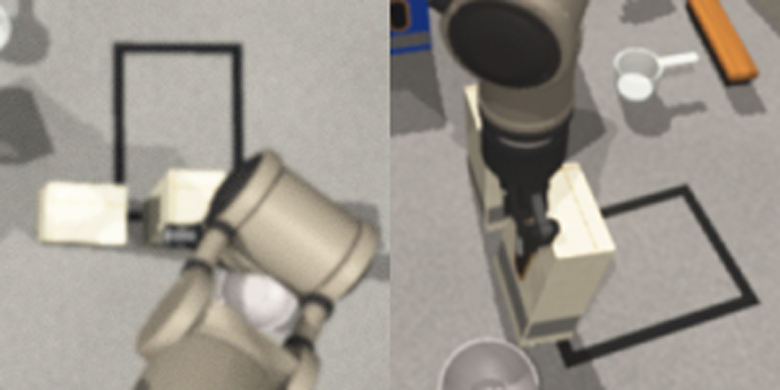

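The large carton is tipping cleanly about its front edge, with the powder carton and dish untouched. I'll finish the push, retreat and check numerically.

```bash
python3 -m pendant '[[[-5,0,0],[0,0,0],0.45],[[-5,0,0],[0,0,0],0.45],[[-5,0,0],[0,0,0],0.45],[[-5,0,0],[0,0,0],0.45],[[-5,0,0],[0,0,0],0.45],[[-5,0,0],[0,0,0],0.45],[[-5,0,0],[0,0,0],0.45],[[-4,0,0],[0,0,0],0.45],[[-3,0,0],[0,0,0],0.45],[[0,0,0],[0,0,0],0.45]]'; python3 -m pendant '[[[20,0,0],[0,0,0],0.45],[[40,0,0],[0,0,0],0.45],[[30,0,-10],[0,0,0],0.45],[[0,0,-40],[0,0,0],0.45],[[0,0,-40],[0,0,0],0.45],[[0,40,0],[0,0,0],0.45],[[0,40,0],[0,0,0],0.45],[[0,40,0],[0,0,0],0.45],[[0,40,0],[0,0,0],0.45],[[0,40,0],[0,0,0],0.45]]'
python3 -m pendant '[[[0,20,0],[0,0,0],0.45],[[0,0,0],[0,0,0],0.45],[[0,0,0],[0,0,0],0.45]]'
python3 - <<'E'
from h import *
import pickle
c=shot('top','top8');shot('side','side8');pickle.dump(c,open('d8.pkl','wb'))
v=c['color'].min(2)
print('L rows y step2, cols 306..372 step3')
for r in range(134,216,3):print(r,*v[r,306:373:3])
print('S cols 144..210')
for r in range(128,206,3):print(r,*v[r,144:211:3])
E
```

```text
time: 9.5
eef_pos: [476.3, -251.3, 113.5]
orientation: [180.0, 0.0, 176.9]
ft_force: [-0.5, -1.1, -0.5]
finger_gap: 38.6
finger_force: 0.0
time: 10.33
eef_pos: [396.0, -45.1, 203.9]
orientation: [-180.0, 0.0, 176.9]
ft_force: [1.2, -0.0, 0.1]
finger_gap: 38.9
finger_force: 0.0
time: 10.58
eef_pos: [397.5, -26.0, 203.8]
orientation: [-180.0, 0.0, 177.1]
ft_force: [-0.0, -0.5, 0.2]
finger_gap: 38.7
finger_force: 0.0
L rows y step2, cols 306..372 step3
134 163 163 163 163 168 166 164 164 164 164 168 164 167 168 170 162 165 170 170 170 172 167 169
137 168 164 165 168 169 166 165 165 164 166 169 168 164 166 168 165 166 171 168 170 167 168 170
140 167 169 158 139 141 144 149 153 152 151 152 154 153 156 156 158 154 156 155 161 173 167 165
143 165 165 145 40 41 43 45 42 43 43 45 46 44 42 40 43 40 39 37 123 168 171 170
146 169 164 143 38 122 137 144 143 145 144 145 145 148 138 134 134 132 132 41 117 172 168 172
149 169 159 146 39 146 144 146 144 168 174 183 184 173 171 163 167 167 169 60 120 170 173 169
152 167 162 151 40 145 146 140 162 230 241 241 240 239 236 237 235 238 238 221 128 169 171
[... 3617 characters left out ...]
16 118 121 151 188 235 242 171 103 118 93 23 59 95 128 146 144 143
185 116 39 27 47 79 95 113 117 117 117 124 145 121 115 119 80 20 78 97 131 143 144 141
188 113 102 82 60 37 25 41 68 90 110 117 121 133 126 116 52 46 119 123 145 147 143 143
191 112 113 112 111 107 94 74 42 32 35 53 86 153 164 148 42 93 157 158 157 152 144 146
194 116 116 116 116 107 116 115 109 105 82 53 39 47 66 74 40 148 167 168 171 169 162 153
197 113 111 113 113 112 116 120 118 119 116 119 110 127 80 51 56 163 171 167 166 167 167 169
200 114 118 113 115 113 115 119 118 118 116 116 104 139 144 140 136 168 167 165 164 168 169 167
203 111 115 116 114 117 111 114 118 119 113 117 96 137 145 151 144 144 148 150 168 164 165 164
```

```bash
python3 - <<'E'
from h import *
import pickle
c=pickle.load(open('d8.pkl','rb'))
def f(n,yaw,mid,pts,z):
    a=np.radians(yaw);A=np.array([[np.cos(a),np.sin(a)],[-np.sin(a),np.cos(a)]])
    for nm,u,v in pts:
        w=A@ray(c,u,v,0 if nm[0]=='t' else z)[:2]-[0,mid];print(n,nm,w.round(1))
f('L',-1.7,-238.1,[('left far',328.5,155),('right far',361.5,155),('left near',328,185),('right near',360.5,185),('far end',345,149.5),('near end',345,202.5),('tape far mid',340,143.5),('tape near mid',340,208.5)],60)
f('S',-17.9,467.8,[('left far',158.7,152),('right far',186.7,152),('left near',155.3,164),('right near',184.5,164),('far end',174,141.5),('near end',169,182),('tape far mid',184,140),('tape near mid',168,191)],50)
E
```

```text
L left far [640.5  43.5]
L right far [641. -64.]
L left near [542.9  46. ]
L right near [543.2 -59.3]
L far end [658.8 -10.4]
L near end [486.5  -8.3]
L tape far mid [690.5  -7.4]
L tape near mid [469.7  -4.9]
S left far [524.4  55.3]
S right far [550.1 -31.6]
S left near [483.8  54.2]
S right near [510.5 -36.2]
S far end [571.4  17.9]
S near end [440.3  -5.4]
S tape far mid [593.1  -0.9]
S tape near mid [ 4.128e+02 -1.000e-01]
```

```bash
python3 -c "
from workcell import arm
print(arm.job_done())"
```

```text
the job is handed in; nothing more can be done
None
```

Both cartons were tipped over and lie slot-up inside their own outlines, each centred to within about 15 mm by my final top-view measurement; the arm is clear, and I saw no bystander move in the pictures. The job was handed in at about 11 s of the 48 s limit, and the hand-in returned no verdict.

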